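Open the tasting cabinet's writing flap onto its two pull-out supports

ROBOT

A 6-joint arm with a two-finger parallel gripper is mounted at the origin on a cart in front of the work surface, level with it; the furniture and walls round the work are solid. World frame = base frame: x ahead of the robot, y to its left, z up, the work surface at z = 0. Lengths are in m, angles in rad, forces in N, time in s.
With the tool pointing down it reaches from about 0.225 to 0.875 m from the base axis. Payload 3.4 kg.
Tool frame: the origin (TCP) lies on the centre line of the jaws, within the pads' length; the fingertips stand 25 mm ahead of it and the grasp point (between the pads) lies 6 mm ahead of it; z points along the fingers, y is the line along which they close (so a half turn about z gives the same grasp; the last joint's range is limited). The gripper opens to 85 mm and grips with 20 to 120 N. Pads are 22 mm wide; open, the fingers measure 114 mm over their backs; the gripper's body (76 mm by 85 mm) begins 54 mm behind the grasp point. The pads swing forward as they close: fully open they stand 13 mm farther back than shut.
Start: joints at [1.126, 0.276, 1.505, -0, 1.361, -0.121], TCP at [0.183, 0.545, 0.256] pointing down, gripper open.
Joint ranges: [-2.89, 2.89], [-0.75, 2.08], [0.22, 2.7], [-1.18, 4.32], [0.11, 2.71], [-2.7, 2.7]. Speed limits (rad/s): [2.57, 2.57, 3.14, 3.14, 3.14, 3.14].

INTERFACE

Orientations are given as a unit quaternion [w, x, y, z].
In Python, from rig import sensors, read_camera, r, silhouettes, mark_of gives the robot as it stands.
- The arm moves only by the tool play_rows, never from a script. Its argument "increments" is a list that holds one entry, the list of rows, each a list of 5 numbers: the shift along the tool's x, y, z in m, then the turn about the tool's z in rad, then the opening, from 0 (shut) to 1 (fully open). In form: [[[tx, ty, tz, roll, fingers], ...]]. A call has 1 to 12 rows; each row is the pose to reach, as a shift and turn from the pose commanded when the call began, along the tool's axes at that moment; what a row does not reach only later rows make up. A row lasts 1/12 s, in which the tool goes at most 41.7 mm and 7.16 degrees, less where a joint would pass 70% of its speed; a pose out of reach is approached as far as the arm can. A call with a gripper value outside its range is refused whole. The fingers move at their own pace and stop on an object; the grip force is fixed at half the most. Time passes only in rows, so rows that repeat a pose let the fingers close. It gives the time, the measured TCP pose, the force, the opening and the grip force at its end, in the units of the state.
- sensors.get_obs(): the state, without advancing time (a new reading comes with each control period).
- read_camera(name): name is "side" or "top" or "wrist"; returns a dict with "image" (400x640x3 uint8, red, green, blue), "mtx" (3x3 intrinsics, pixels), "extrinsics" (4x4, takes a point from world to camera coordinates). Camera axes: x right, y up, looking along -z (the intrinsics and any distortion apply to the point x, -y, -z); pixel columns grow to the right and rows downward; lengths in m; the calibration is good to about 2 mm. The wrist camera is an equidistant fisheye: a pixel r from the principal point sees the ray r / f radians off the axis. A picture is of the moment at which its call begins. There is no depth.
- r.hand_in(): hands the job in; it is judged then, once.
Trained networks look in a picture, given as the dict that the camera call returned (one of the last four; its "shot" number tells which), for a name from the list of things; names that differ only in an ending like _2 or _b are one class to them, and where a whole thing is asked for, a point or a joint stands for the part that bears it (a point fixed in the world has none). Each returns a list of dicts, best first, with "conf" (0 to 1); they miss things now and then, are a little off and sometimes report something else, mostly with a low value. They report only what shows in the picture. A call takes as long as a camera call.
- silhouettes(query, picture): "region" (400x640 bool, what is visible of it).
- mark_of(query, picture): "position" ([x, y, z] in m, in the coordinates of the camera as it stood for that picture, good to about 4 mm: a listed point, or the origin of a listed thing).
The state is a dict: "time_s": time; "joint_positions": joint angles; "dq": joint speeds; "tau": joint torques, N m; "ee_pos": TCP position; "eef_rot": TCP orientation; "wrist_force": force on the tool from outside, world axes, zero at the start; "ft_torque": the same for the moment, N m; "finger_gap": finger opening in m; "finger_force": force on a finger pad.
Only numpy, scipy, OpenCV 4.12 (cv2) and the standard library are available. Lean on these libraries where they do the work, as an engineer would, in place of code of your own. Each camera call takes 0.05 s, during which the arm holds its last target. There are 200 camera calls.

TASK

Open up the tasting cabinet for the cellar notes: with the flap still up, pull out the support rail at each end by its knob until it comes up against its stop. Then open the flap and lower it by hand, without letting it drop, until it lies level on both supports, and let go. Leave the candle on top standing, and the cork, stopper and key on the table where they are.

Things in the scene. Friction and masses are not known exactly. Their poses are not given: they have to be found in the camera images.
- cabinet: Low wooden tasting cabinet, fixed, 360 wide (y), 115 deep (x), 271 mm high; front faces its -x, the robot. Origin: under its middle, on the table. An upright drop-front flap closes the upper front, hinged at its foot; a support rail slides out at each end below it. Top board 255 to 271 mm high, juts 14 mm past the front.
- support_left (a joint): Wooden support rail (loper), 18 wide, 34 mm tall, in a slot at the left (+y) end under the flap, 158 mm from the middle; top 1 mm below the hinge line. Value in m: 0 pushed in, end flush with the front; grows as it is pulled straight out, up to a hard stop somewhere past 0.08, to be felt. May start a little out. Stiff: resists with 4 N plus 8 N per m/s; stays where left.
- support_right (a joint): Wooden support rail (loper), 18 wide, 34 mm tall, in a slot at the right (-y) end under the flap, 158 mm from the middle; top 1 mm below the hinge line. Value in m: 0 pushed in, end flush with the front; grows as it is pulled straight out, up to a hard stop somewhere past 0.08, to be felt. May start a little out. Stiff: resists with 4 N plus 8 N per m/s; stays where left.
- support_left_knob (a point): Grip point on the left support's brass mushroom knob, which stands 30 mm out of the rail's end along the pull; head 23 mm across (11 to 30 mm out), neck 11 mm. Point: in the head, 22 mm out, 97 mm above the table; moves with the rail. Pinch it across the cabinet's width. The flap stands upright right behind: a gripper pointing straight down has no room; lean its body back 25 to 45 degrees.
- support_right_knob (a point): Grip point on the right support's brass mushroom knob, which stands 30 mm out of the rail's end along the pull; head 23 mm across (11 to 30 mm out), neck 11 mm. Point: in the head, 22 mm out, 97 mm above the table; moves with the rail. Pinch it across the cabinet's width. The flap stands upright right behind: a gripper pointing straight down has no room; lean its body back 25 to 45 degrees.
- flap (a joint): Flap (332 wide, 138 long, 14 mm thick, 0.46 kg), rad: 0 upright, grows as the top edge comes out and down; 1.57 level, outer face underneath, lying on both supports if they are out (else it sinks to 1.95). Hinges rub with 0.20 N m: up to about 0.75 it stays where left, beyond that it falls unless held from below. May start slightly ajar.
- flap_knob (a point): Grip point on the flap's brass knob (like the supports' knobs, axis square to the flap), mid width on the outer face, 88 mm from the hinge line, 22 mm out of the face; 203 mm high when closed. The top board juts out above: lean the gripper's body back 30 to 45 degrees. With the flap level this knob hangs underneath, so it cannot be held from above to the end.
- flap_edge (a point): Middle of the flap's free edge (upper when closed), 138 mm from the hinge line, mid thickness (7 mm inside the outer face); moves with the flap. The edge can be taken between the fingers once the flap leans out from under the top board.
- flap_hinge (a point): Middle of the hinge line, on the cabinet's front 57 mm before its origin, 115 mm above the table; the line runs along the cabinet's y, in the plane of the flap's outer face. Fixed to the cabinet, with its axes.
- candle: White pillar candle, 64 mm wide, 94 mm high, loose, standing on the cabinet's top; origin under its middle. Bystander.
- cork: Used cork lying on the table in front of the cabinet, 24 mm thick, about 47 mm long, loose; origin under its middle. It may stay there: the flap passes above it. Bystander.
- stopper: Ribbed grey bottle stopper, 35 mm wide, 48 mm high, loose, standing on the table in front of the cabinet; origin under its middle. It may stay there: the flap passes above it. Bystander.
- cellar_key: Old iron key, 95 x 78 x 10 mm, loose, lying flat on the table in front of the cabinet's right end; origin under its middle. Bystander.

How it is judged:
By the outcome, as a careful person would: the job done as asked, in the order asked, and still so for the second after the job is handed in, with the robot touching nothing.
It also fails if it takes over 70 s, if anything falls off the work surface, if the arm or the gripper's body presses on something with over 40 N, if the wrist force passes 120 N, or if a joint passes its speed limit or range.

## Working session

There is one attempt and no reset: what is moved stays moved. The work goes in short steps, Python scripts to look and compute and a tool call to move; the robot and the scene stay as the last step left them, time stands still between calls to the robot, and variables do not carry over. Pictures are saved under pics/ and viewed, at most 10 in all, crops included, and the job is handed in when it is done.

Besides the shell and the picture viewer there is one more tool, called after "Request:" in YAML: its name, and indented under it one key for each argument. play_rows: Moves the arm, as the interface text tells. Its arguments: {"type":"object","properties":{"increments":{"type":"array","items":{"type":"array","items":{"type":"array","items":{"type":"number"}}}}},"required":["increments"]}

```bash
ls; mkdir -p pics
cat > h.py <<'E'
import numpy as np, cv2
from rig import sensors, read_camera, r, silhouettes, mark_of
from scipy.spatial.transform import Rotation as R
def rot(q): return R.from_quat([q[1],q[2],q[3],q[0]])
def world(p,pic): 
    E=np.array(pic["extrinsics"]); return np.linalg.inv(E)@np.r_[p,1]
def st():
    o=sensors.get_obs(); print("t",round(o["time_s"],2),"q",np.round(o["joint_positions"],3),"p",np.round(o["ee_pos"],4),"R",np.round(rot(o["eef_rot"]).as_matrix(),3).tolist(),"f",np.round(o["wrist_force"],1),"gap",o["finger_gap"],o["finger_force"]); return o
E
python3 - <<'E'
from h import *
st()
for c in ["side","top"]:
    p=read_camera(c); cv2.imwrite(f"pics/{c}0.png",p["image"][:,:,::-1])
    for n in ["cabinet","support_left_knob","support_right_knob","flap_knob","flap_edge","flap_hinge","candle","cork","stopper","cellar_key"]:
        m=mark_of(n,p)
        for k in m[:1]: print(c,n,round(k["conf"],2),np.round(world(k["position"],p)[:3],4))
E
```

```text
pics
t 0.0 q [ 1.126  0.277  1.506  0.     1.361 -0.121] p [0.1827 0.5447 0.2554] R [[-0.948, 0.318, -0.001], [0.318, 0.948, -0.002], [0.0, -0.002, -1.0]] f [-0.3 -0.8  1. ] gap 0.08507128550267723 0.0
side cabinet 0.93 [ 6.613e-01  6.740e-02 -4.000e-04]
side support_left_knob 0.51 [0.5487 0.2135 0.0953]
side support_right_knob 0.81 [ 0.5907 -0.0987  0.0979]
side flap_knob 0.96 [0.5901 0.0581 0.2065]
side flap_edge 0.58 [0.6188 0.0629 0.2523]
side flap_hinge 0.92 [0.6042 0.0633 0.1141]
side candle 0.75 [0.6586 0.1992 0.273 ]
side cork 0.44 [0.4814 0.1091 0.0005]
side stopper 0.63 [ 0.5163  0.0024 -0.0013]
side cellar_key 0.61 [ 5.058e-01 -1.619e-01  2.000e-04]
top cabinet 0.75 [ 0.6658  0.0696 -0.0025]
top support_left_knob 0.44 [0.549  0.2176 0.0957]
top support_right_knob 0.57 [ 0.5904 -0.0988  0.0949]
top flap_knob 0.67 [0.5848 0.061  0.2035]
top flap_edge 0.75 [0.615  0.0654 0.257 ]
top flap_hinge 0.69 [0.6127 0.06   0.1151]
top candle 0.66 [0.658  0.1985 0.2722]
top cork 0.66 [0.483  0.1095 0.0042]
top stopper 0.62 [ 5.196e-01  2.000e-04 -1.000e-03]
top cellar_key 0.7 [ 0.5072 -0.1634 -0.0019]
```

View pics/side0.png

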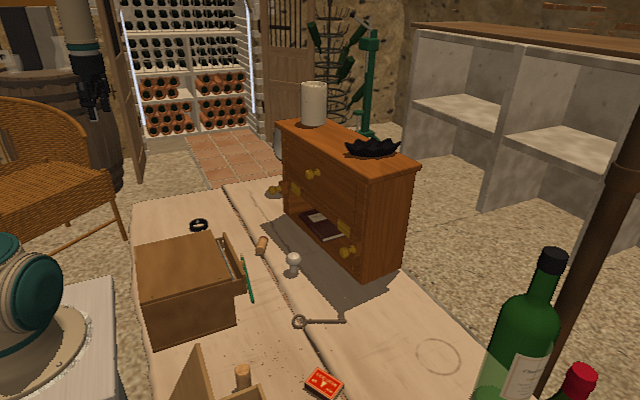

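View pics/top0.png

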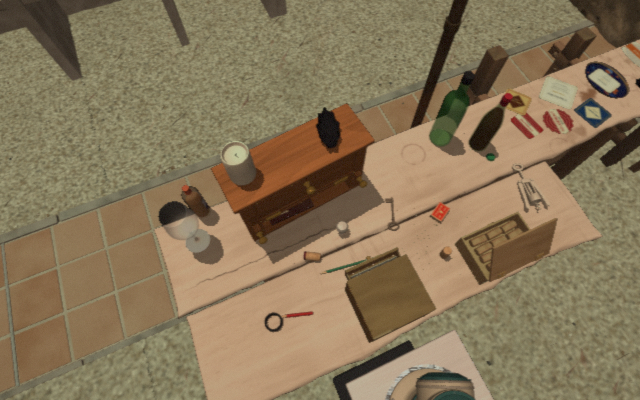

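Request:
play_rows:
  increments:
    - [[0,0,-0.04,-0.05,1],[-0.03,-0.03,-0.08,-0.1,1],[-0.055,-0.06,-0.11,-0.15,1],[-0.08,-0.09,-0.13,-0.2,1],[-0.11,-0.12,-0.15,-0.25,1],[-0.14,-0.15,-0.17,-0.3,1],[-0.17,-0.18,-0.19,-0.35,1],[-0.2,-0.21,-0.21,-0.38,1],[-0.23,-0.24,-0.225,-0.38,1],[-0.26,-0.27,-0.235,-0.38,1],[-0.285,-0.3,-0.24,-0.38,1],[-0.31,-0.33,-0.245,-0.38,1]]

```text
time_s: 2.1
ee_pos: [0.3545, 0.174, 0.494]
eef_rot: [0.001, -0.028, 1.0, 0.0]
wrist_force: [1.4, 1.1, 0.1]
finger_gap: 0.0856
finger_force: 0.0
```

```bash
cat > fit.py <<'E'
from h import *
from scipy.optimize import minimize
st()
D=[]
for c in ["side","top"]:
    p=read_camera(c); s=silhouettes("cabinet",p)[0]["region"]; k=silhouettes("candle",p); ign=k[0]["region"] if k else np.zeros_like(s)
    D.append((np.array(p["mtx"]),np.array(p["extrinsics"]),s,cv2.dilate(ign.astype(np.uint8),np.ones((5,5)))>0))
def proj(P,K,E):
    q=(E[:3,:3]@P.T).T+E[:3,3]; q=q*[1,-1,-1]; q=(K@q.T).T; return q[:,:2]/q[:,2:]
def mask(v,K,E):
    x,y,a=v; m=np.zeros((400,640),np.uint8); Rz=R.from_euler('z',a).as_matrix()
    for b in [(-.0575,.0575,0,.255),(-.0715,.0575,.255,.271)]:
        P=np.array([[X,s*.18,Z] for X in b[:2] for s in(-1,1) for Z in b[2:]])@Rz.T+[x,y,0]
        cv2.fillConvexPoly(m,cv2.convexHull((proj(P,K,E)*16).astype(np.int32)),1,shift=4)
    return m>0
def cost(v): return sum(((mask(v,K,E)^s)&~i).sum() for K,E,s,i in D)
best=min((minimize(cost,[.663,.068,a],method="Nelder-Mead",options=dict(initial_simplex=[[.663,.068,a],[.668,.068,a],[.663,.073,a],[.663,.068,a+.05]])) for a in(0,.05,.1,.15)),key=lambda m:m.fun)
print(best.x,best.fun,[s.sum() for _,_,s,_ in D])
E
python3 fit.py
```

```text
t 2.1 q [ 0.279 -0.051  1.319  0.     1.871 -1.348] p [0.3545 0.174  0.494 ] R [[-0.998, -0.057, 0.002], [-0.057, 0.998, 0.001], [-0.002, 0.001, -1.0]] f [1.4 1.1 0.1] gap 0.08560887167649786 0.0
[0.6667416  0.07285128 0.11570507] 11077.0 [np.int64(16543), np.int64(1745)]
```

Run:
```python
import cv2,numpy as np
a=cv2.imread("pics/side0.png")[105:205,265:425]; b=cv2.imread("pics/top0.png")[95:245,205:385]
a=cv2.resize(a,None,fx=5,fy=5,interpolation=cv2.INTER_CUBIC)[:,:800]
cv2.imwrite("pics/ca.png",a); cv2.imwrite("pics/cb.png",cv2.resize(b,None,fx=4,fy=4,interpolation=cv2.INTER_CUBIC))
```

```text
(no output)
```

View pics/cb.png

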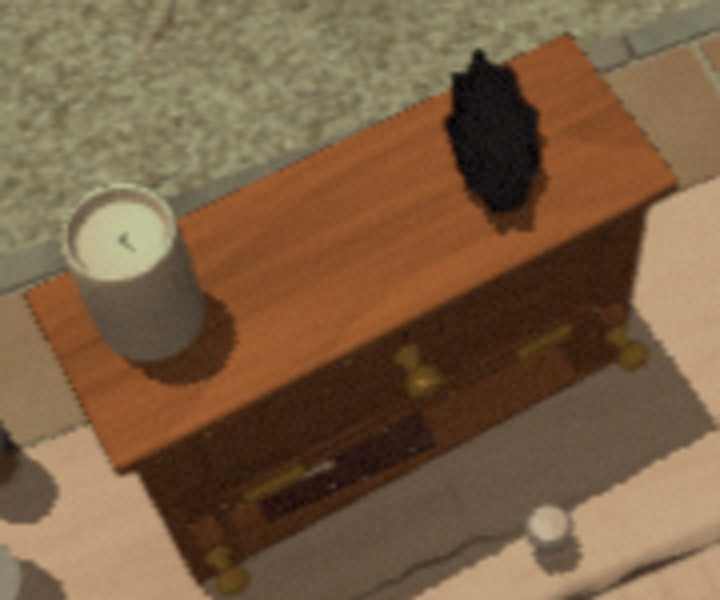

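Request:
play_rows:
  increments:
    - [[-0.04,-0.04,0,0,1],[-0.08,-0.08,0,0,1],[-0.12,-0.12,0,0,1],[-0.16,-0.15,0,0,1],[-0.2,-0.16,0,0,1],[-0.24,-0.16,0,0,1],[-0.28,-0.16,0,0,1],[-0.32,-0.16,0,0,1],[-0.36,-0.16,0,0,1],[-0.4,-0.16,0,0,1],[-0.44,-0.16,0,0,1],[-0.48,-0.16,0,0,1]]

```text
time_s: 3.4
ee_pos: [0.7889, 0.0439, 0.4788]
eef_rot: [0.005, -0.03, 1.0, 0.001]
wrist_force: [32.8, -1.3, 24.1]
finger_gap: 0.0853
finger_force: 0.0
```

Run:
```python
from h import *
st()
p=read_camera("top"); K=np.array(p["mtx"]);E=np.array(p["extrinsics"]);Ei=np.linalg.inv(E)
W=[]
for u,v in [(25,293),(118,470),(678,183),(572,35)]:
    px=np.array([u/4+205-.4,v/4+95-.4,1]); d=np.linalg.inv(K)@px; d=Ei[:3,:3]@(d*[1,-1,-1]); o=Ei[:3,3]
    W.append((o+d*(.271-o[2])/d[2])[:2])
W=np.array(W);print(W.round(4))
bl,fl,fr,br=W
for a in(fl-fr,bl-br): print(np.linalg.norm(a),np.arctan2(-a[0],a[1]))
for a in(br-fr,bl-fl): print(np.linalg.norm(a),np.arctan2(a[1],a[0]))
print(W.mean(0))
st()
```

```text
t 3.4 q [-3.300e-02  7.090e-01  2.200e-01  2.000e-03  2.202e+00 -1.663e+00] p [0.7889 0.0439 0.4788] R [[-0.998, -0.061, 0.01], [-0.061, 0.998, 0.001], [-0.01, 0.001, -1.0]] f [32.8 -1.3 24.1] gap 0.08532702439933265 0.0
[[ 0.7027  0.2629]
 [ 0.5733  0.2486]
 [ 0.6149 -0.1234]
 [ 0.7419 -0.1118]]
0.3742485062570445 0.11125396646628945
0.3767950888941486 0.10436137461638587
0.1275582698312492 0.09051210931079873
0.13012795045021947 0.11042421852906148
[0.65819862 0.06905819]
t 3.45 q [-0.033  0.72   0.231  0.003  2.2   -1.663] p [0.7918 0.0442 0.4657] R [[-0.998, -0.061, -0.01], [-0.061, 0.998, 0.002], [0.01, 0.003, -1.0]] f [ 9.6  0.7 -5.5] gap 0.08528548377034118 0.0
```

Request:
play_rows:
  increments:
    - [[-0.6,0,-0.6,0,1],[-1.2,0,-1.2,0,1],[-2,0,-2,0,1],[-2,0,-2,0,1]]

```text
time_s: 3.78
ee_pos: [0.7834, 0.0419, 0.5003]
eef_rot: [0.025, -0.029, 0.999, 0.0]
wrist_force: [0.6, -0.2, -0.4]
finger_gap: 0.085
finger_force: 0.0
```

```bash
python3 -c "
from h import *
st()"
```

```text
t 3.78 q [-0.037  0.682  0.22   0.005  2.19  -1.663] p [0.7834 0.0419 0.5003] R [[-0.997, -0.058, 0.049], [-0.058, 0.998, 0.002], [-0.049, -0.001, -0.999]] f [ 0.6 -0.2 -0.4] gap 0.08500419641968833 0.0
```

Request:
play_rows:
  increments:
    - [[-0.02,0.04,0,-0.025,1],[-0.02,0.08,0,-0.05,1],[-0.02,0.115,0,-0.05,1],[-2,0.3,-2,-0.05,1],[-2,0.3,-2,-0.05,1],[-2,0.3,-2,-0.05,1],[-2,0.3,-2,-0.05,1],[-2,0.3,-2,-0.05,1]]

```text
time_s: 4.45
ee_pos: [0.777, 0.1448, 0.5047]
eef_rot: [0.038, -0.052, 0.998, 0.002]
wrist_force: [0.0, 0.3, 0.3]
finger_gap: 0.0852
finger_force: 0.0
```

```bash
python3 -c "
from h import *
st()"
```

```text
t 4.45 q [ 0.096  0.677  0.22   0.     2.167 -1.579] p [0.777  0.1448 0.5047] R [[-0.992, -0.104, 0.077], [-0.104, 0.995, 0.008], [-0.077, -0.0, -0.997]] f [0.  0.3 0.3] gap 0.08519781217161461 0.0
```

Request:
play_rows:
  increments:
    - [[-2,0.3,-2,0,1],[-2,0.3,-2,0,1]]

```text
time_s: 4.62
ee_pos: [0.7772, 0.1493, 0.5158]
eef_rot: [0.054, -0.052, 0.997, 0.004]
wrist_force: [0.6, 0.1, 0.0]
finger_gap: 0.0854
finger_force: 0.0
```

Request:
play_rows:
  increments:
    - [[-2,0.3,-2,0,1],[-2,0.3,-2,0,1]]

```text
time_s: 4.78
ee_pos: [0.7755, 0.154, 0.5288]
eef_rot: [0.069, -0.053, 0.996, 0.006]
wrist_force: [-0.1, -0.1, 0.6]
finger_gap: 0.0854
finger_force: 0.0
```

Request:
play_rows:
  increments:
    - [[-2,0.3,-2,0,1],[-2,0.3,-2,0,1]]

```text
time_s: 4.95
ee_pos: [0.773, 0.1576, 0.5426]
eef_rot: [0.085, -0.053, 0.995, 0.009]
wrist_force: [-1.1, -0.3, 1.7]
finger_gap: 0.0854
finger_force: 0.0
```

Request:
play_rows:
  increments:
    - [[-2,0.3,-1,0,1],[-2,0.3,-1,0,1]]

```text
time_s: 5.12
ee_pos: [0.787, 0.1646, 0.5404]
eef_rot: [0.101, -0.053, 0.993, 0.011]
wrist_force: [-0.4, -0.3, 0.3]
finger_gap: 0.0854
finger_force: 0.0
```

Request:
play_rows:
  increments:
    - [[-2,0.3,-1,0,1],[-2,0.3,-1,0,1]]

```text
time_s: 5.28
ee_pos: [0.8005, 0.1711, 0.538]
eef_rot: [0.115, -0.053, 0.992, 0.013]
wrist_force: [-0.8, -2.2, 0.0]
finger_gap: 0.0851
finger_force: 0.0
```

```bash
python3 -c "
from h import *
st()"
```

```text
t 5.28 q [ 0.121  0.643  0.22   0.013  2.045 -1.55 ] p [0.8005 0.1711 0.538 ] R [[-0.968, -0.109, 0.227], [-0.102, 0.994, 0.039], [-0.23, 0.014, -0.973]] f [-0.8 -2.2  0. ] gap 0.08508163052089576 0.0
```

Request:
play_rows:
  increments:
    - [[-2,0.1,-1.5,0,1],[-2,0.1,-1.5,0,1]]

```text
time_s: 5.45
ee_pos: [0.8028, 0.1683, 0.5494]
eef_rot: [0.131, -0.053, 0.99, 0.016]
wrist_force: [-0.6, 0.0, 0.3]
finger_gap: 0.0856
finger_force: 0.0
```

Request:
play_rows:
  increments:
    - [[-2,0.1,-1.5,0,1],[-2,0.1,-1.5,0,1]]

```text
time_s: 5.62
ee_pos: [0.8032, 0.165, 0.5645]
eef_rot: [0.149, -0.053, 0.987, 0.018]
wrist_force: [-1.3, -0.1, 1.1]
finger_gap: 0.0854
finger_force: 0.0
```

Request:
play_rows:
  increments:
    - [[-2,0.1,-1.5,0,1],[-2,0.1,-1.5,0,1]]

```text
time_s: 5.78
ee_pos: [0.803, 0.1623, 0.5793]
eef_rot: [0.165, -0.053, 0.985, 0.021]
wrist_force: [-0.9, 0.4, 0.2]
finger_gap: 0.0855
finger_force: 0.0
```

Request:
play_rows:
  increments:
    - [[-2,0.1,-1.5,0,1],[-2,0.1,-1.5,0,1]]

```text
time_s: 5.95
ee_pos: [0.8017, 0.1596, 0.5945]
eef_rot: [0.182, -0.053, 0.982, 0.023]
wrist_force: [0.6, -0.0, -0.3]
finger_gap: 0.0856
finger_force: 0.0
```

Request:
play_rows:
  increments:
    - [[-2,0.1,-1.5,0,1],[-2,0.1,-1.5,0,1]]

```text
time_s: 6.12
ee_pos: [0.7992, 0.1569, 0.6106]
eef_rot: [0.198, -0.053, 0.978, 0.025]
wrist_force: [-0.1, -0.2, -0.2]
finger_gap: 0.0856
finger_force: 0.0
```

Request:
play_rows:
  increments:
    - [[-2,0.1,-1.5,0,1],[-2,0.1,-1.5,0,1]]

```text
time_s: 6.28
ee_pos: [0.7955, 0.1541, 0.6277]
eef_rot: [0.214, -0.052, 0.975, 0.028]
wrist_force: [-0.6, 0.0, 0.9]
finger_gap: 0.0857
finger_force: 0.0
```

```bash
python3 -c "
from h import *
st()"
```

```text
t 6.28 q [ 0.089  0.547  0.221  0.042  1.94  -1.565] p [0.7955 0.1541 0.6277] R [[-0.903, -0.114, 0.415], [-0.091, 0.993, 0.076], [-0.42, 0.031, -0.907]] f [-0.6  0.   0.9] gap 0.085740293224891 0.0
```

Request:
play_rows:
  increments:
    - [[-2,-0.2,-1,0,1],[-2,-0.2,-1,0,1]]

```text
time_s: 6.45
ee_pos: [0.8032, 0.1425, 0.6375]
eef_rot: [0.231, -0.052, 0.971, 0.03]
wrist_force: [0.0, -0.7, 0.7]
finger_gap: 0.0857
finger_force: 0.0
```

Request:
play_rows:
  increments:
    - [[-2,-0.2,-1,0,1],[-2,-0.2,-1,0,1]]

```text
time_s: 6.62
ee_pos: [0.8099, 0.1308, 0.6466]
eef_rot: [0.247, -0.052, 0.967, 0.031]
wrist_force: [-0.3, -0.6, 0.6]
finger_gap: 0.0858
finger_force: 0.0
```

Request:
play_rows:
  increments:
    - [[-2,-0.2,-1,0,1],[-2,-0.2,-1,0,1]]

```text
time_s: 6.78
ee_pos: [0.8138, 0.1202, 0.6592]
eef_rot: [0.264, -0.051, 0.963, 0.033]
wrist_force: [-1.0, 1.0, 0.8]
finger_gap: 0.0854
finger_force: 0.0
```

Request:
play_rows:
  increments:
    - [[-2,-0.2,-1,0,1],[-2,-0.2,-1,0,1]]

```text
time_s: 6.95
ee_pos: [0.8157, 0.1103, 0.6733]
eef_rot: [0.281, -0.051, 0.958, 0.035]
wrist_force: [-1.4, -0.7, 0.3]
finger_gap: 0.0855
finger_force: 0.0
```

Request:
play_rows:
  increments:
    - [[-2,-0.2,-1,0,1],[-2,-0.2,-1,0,1]]

```text
time_s: 7.12
ee_pos: [0.8161, 0.1007, 0.6884]
eef_rot: [0.298, -0.051, 0.953, 0.036]
wrist_force: [0.1, 0.9, -1.0]
finger_gap: 0.0851
finger_force: 0.0
```

Request:
play_rows:
  increments:
    - [[-2,-0.2,-1,0,1],[-2,-0.2,-1,0,1]]

```text
time_s: 7.28
ee_pos: [0.8149, 0.0914, 0.7043]
eef_rot: [0.315, -0.05, 0.947, 0.037]
wrist_force: [0.4, 0.4, 0.2]
finger_gap: 0.0854
finger_force: 0.0
```

```bash
cat > k.py <<'E'
from h import *
psi=.108; U=np.array([-np.sin(psi),np.cos(psi),0]); N=np.array([-np.cos(psi),-np.sin(psi),0]); H=np.array([.6085,.0642,.115])
def cab(out,u,z): return H+out*N+u*U+[0,0,z-.115]   # point from front plane out, lateral, height
def to(p,o=None,g=.006):   # tool-frame shift bringing grasp point to p
    o=o or sensors.get_obs(); M=rot(o["eef_rot"]).as_matrix(); return M.T@(p-o["ee_pos"]-g*M[:,2])
def cc(p): d=np.array(p)-H; return np.round([d@N,d@U,d[2]+.115],4)
E
python3 -c "
from k import *
o=st()
print('knobR',cc([.5906,-.0988,.097]),'knobL',cc([.5489,.2155,.097]),'flapk',cc([.5875,.0595,.205]),'edge',cc([.617,.064,.2545]))
print(to(cab(.25,.158,.30)), to(cab(.12,.158,.14)), to(cab(.043,.158,.097)))"
```

```text
t 7.28 q [-0.02   0.485  0.221  0.117  1.798 -1.633] p [0.8149 0.0914 0.7043] R [[-0.796, -0.118, 0.593], [-0.072, 0.992, 0.102], [-0.6, 0.039, -0.799]] f [0.4 0.4 0.2] gap 0.08543617842344042 0.0
knobR [ 0.0354 -0.1601  0.097 ] knobL [0.0429 0.1568 0.097 ] flapk [ 0.0214 -0.0024  0.205 ] edge [-0.0084 -0.0011  0.2545]
[0.61133436 0.14229655 0.04747169] [0.60346662 0.13475016 0.25333852] [0.5677219  0.13227712 0.33392511]
```

Request:
play_rows:
  increments:
    - [[0.04,0.009,0.003,0,1],[0.08,0.018,0.006,0,1],[0.12,0.027,0.009,0,1],[0.16,0.036,0.012,0,1],[0.2,0.045,0.015,0,1],[0.24,0.054,0.018,0,1],[0.28,0.063,0.021,0,1],[0.32,0.074,0.024,0,1],[0.36,0.083,0.028,0,1],[0.4,0.092,0.031,0,1],[0.44,0.101,0.034,0,1],[0.48,0.11,0.037,0,1]]

```text
time_s: 8.28
ee_pos: [0.4588, 0.166, 0.4064]
eef_rot: [0.314, -0.05, 0.947, 0.037]
wrist_force: [0.2, 0.3, -0.4]
finger_gap: 0.0853
finger_force: 0.0
```

Request:
play_rows:
  increments:
    - [[0.03,0.008,0.003,0,1],[0.07,0.016,0.006,0,1],[0.1,0.024,0.009,0,1],[0.12,0.027,0.03,0,1],[0.12,0.025,0.07,0,1],[0.12,0.025,0.1,0,1],[0.12,0.025,0.1,0,1]]

```text
time_s: 8.87
ee_pos: [0.4202, 0.1919, 0.2516]
eef_rot: [0.31, -0.05, 0.949, 0.036]
wrist_force: [0.3, 0.1, -0.5]
finger_gap: 0.0855
finger_force: 0.0
```

Run:
```python
from k import *
o=st()
print(cc(o["ee_pos"]))
for c in ["side","wrist"]:
    p=read_camera(c); cv2.imwrite(f"pics/{c}1.png",p["image"][:,:,::-1])
    for n in ["support_left_knob"]:
        for k in mark_of(n,p)[:1]: w=world(k["position"],p)[:3]; print(c,n,round(k["conf"],2),np.round(w,4),cc(w),to(w,o))
```

```text
t 8.87 q [ 0.362 -0.145  2.158 -0.234  0.515 -1.147] p [0.4202 0.1919 0.2516] R [[-0.803, -0.117, 0.584], [-0.073, 0.992, 0.099], [-0.592, 0.037, -0.805]] f [ 0.3  0.1 -0.5] gap 0.08550056752074756 0.0
[0.1734 0.1473 0.2516]
side support_left_knob 0.58 [0.5481 0.2151 0.0965] [0.0438 0.1566 0.0965] [-0.01262566  0.00223572  0.19595174]
wrist support_left_knob 0.83 [0.5533 0.2163 0.0943] [0.0385 0.1571 0.0943] [-0.01551801  0.00268821  0.20089459]
```

Request:
play_rows:
  increments:
    - [[-0.014,0.002,0.02,0,0.6],[-0.014,0.002,0.05,0,0.6],[-0.014,0.002,0.08,0,0.6],[-0.014,0.002,0.11,0,0.6],[-0.014,0.002,0.135,0,0.6],[-0.014,0.002,0.155,0,0.6],[-0.014,0.002,0.17,0,0.6],[-0.014,0.002,0.18,0,0.6],[-0.014,0.002,0.188,0,0.6],[-0.014,0.002,0.192,0,0.6],[-0.014,0.002,0.192,0,0.6]]

```text
time_s: 9.98
ee_pos: [0.547, 0.2167, 0.1142]
eef_rot: [0.314, -0.05, 0.947, 0.036]
wrist_force: [0.4, 0.1, 0.2]
finger_gap: 0.0517
finger_force: 0.0
```

Run:
```python
from k import *
o=st()
print(cc(o["ee_pos"]))
for c in ["wrist"]:
    p=read_camera(c); cv2.imwrite(f"pics/{c}2.png",p["image"][:,:,::-1])
    for n in ["support_left_knob"]:
        for k in mark_of(n,p)[:1]: w=world(k["position"],p)[:3]; print(c,n,round(k["conf"],2),np.round(w,4),cc(w),to(w,o))
```

```text
t 9.98 q [ 0.309  0.256  2.183 -0.923  0.108 -0.475] p [0.547  0.2167 0.1142] R [[-0.798, -0.117, 0.592], [-0.072, 0.993, 0.099], [-0.599, 0.036, -0.8]] f [0.4 0.1 0.2] gap 0.051663909177081 0.0
[0.0447 0.1583 0.1142]
wrist support_left_knob 0.86 [0.5533 0.2159 0.0945] [0.0385 0.1568 0.0945] [ 0.00683491 -0.00226304  0.01338764]
```

View pics/wrist2.png

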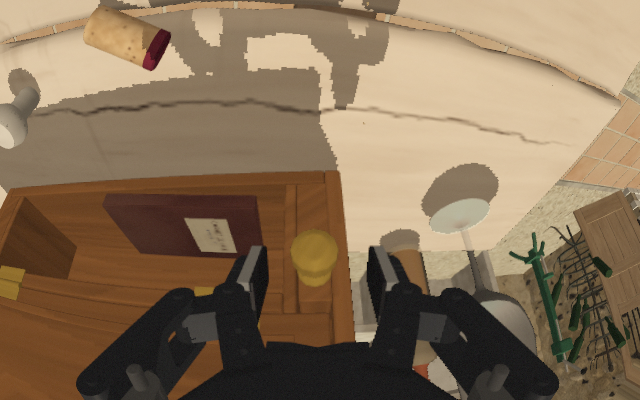

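Request:
play_rows:
  increments:
    - [[0.016,0,-0.012,0,0.6],[0.032,0,-0.024,0,0.6],[0.05,0,-0.037,0,0.6],[0.06,0,-0.045,0,0.6],[0.072,0,-0.054,0,0.6],[0.072,0,-0.054,0,0.6]]

```text
time_s: 10.58
ee_pos: [0.4547, 0.2051, 0.1191]
eef_rot: [0.309, -0.05, 0.949, 0.036]
wrist_force: [-0.1, -0.1, -0.5]
finger_gap: 0.0513
finger_force: 0.0
```

Run:
```python
from k import *
o=st()
print(cc(o["ee_pos"]))
```

```text
t 10.58 q [ 0.362  0.138  2.333 -1.177  0.124 -0.177] p [0.4547 0.2051 0.1191] R [[-0.804, -0.118, 0.582], [-0.074, 0.992, 0.099], [-0.59, 0.037, -0.807]] f [-0.1 -0.1 -0.5] gap 0.05132168584449307 0.0
[0.1378 0.1566 0.1191]
```

Request:
play_rows:
  increments:
    - [[0.8,0,-0.6,0,0.6],[0.8,0,-0.6,0,0.6]]

```text
time_s: 10.75
ee_pos: [0.377, 0.1961, 0.1268]
eef_rot: [0.308, -0.049, 0.949, 0.036]
wrist_force: [-1.2, 0.7, 1.1]
finger_gap: 0.0513
finger_force: 0.0
```

Request:
play_rows:
  increments:
    - [[0.8,0,-0.6,0,0.6],[0.8,0,-0.6,0,0.6]]

```text
time_s: 10.92
ee_pos: [0.292, 0.1853, 0.1279]
eef_rot: [0.307, -0.049, 0.95, 0.036]
wrist_force: [-1.1, 0.5, -0.9]
finger_gap: 0.051
finger_force: 0.0
```

Run:
```python
from k import *
o=st()
print(cc(o["ee_pos"]))
```

```text
t 10.92 q [ 6.140e-01 -9.500e-02  2.538e+00 -1.153e+00  2.810e-01  1.000e-03] p [0.292  0.1853 0.1279] R [[-0.806, -0.115, 0.58], [-0.071, 0.993, 0.099], [-0.588, 0.039, -0.808]] f [-1.1  0.5 -0.9] gap 0.0510465548422863 0.0
[0.3016 0.1545 0.1279]
```

Run:
```python
from k import *
o=st()
print(to(cab(.12,.157,.098),o),to(cab(.043,.157,.098),o))
```

```text
t 10.92 q [ 6.140e-01 -9.500e-02  2.538e+00 -1.153e+00  2.810e-01  1.000e-03] p [0.292  0.1853 0.1279] R [[-0.806, -0.115, 0.58], [-0.071, 0.993, 0.099], [-0.588, 0.039, -0.808]] f [-1.1  0.5 -0.9] gap 0.0510465548422863 0.0
[-1.29368465e-01 -5.61520462e-05  1.24986380e-01] [-0.19166534 -0.00063527  0.17023861]
```

Request:
play_rows:
  increments:
    - [[-0.025,0,0.02,0,0.6],[-0.05,0,0.042,0,0.6],[-0.075,0,0.066,0,0.6],[-0.1,0,0.092,0,0.6],[-0.129,0,0.122,0,0.6],[-0.15,0,0.138,0,0.6],[-0.17,0,0.154,0,0.6],[-0.184,0,0.165,0,0.6],[-0.191,0,0.17,0,0.6],[-0.191,0,0.17,0,0.6]]

```text
time_s: 11.75
ee_pos: [0.5485, 0.2182, 0.104]
eef_rot: [0.307, -0.049, 0.95, 0.035]
wrist_force: [-0.1, -0.0, 0.2]
finger_gap: 0.051
finger_force: 0.0
```

Request:
play_rows:
  increments:
    - [[0,0,0,0,0.2],[0,0,0,0,0],[0,0,0,0,0],[0,0,0,0,0],[0,0,0,0,0],[0,0,0,0,0]]

```text
time_s: 12.25
ee_pos: [0.544, 0.2153, 0.1033]
eef_rot: [0.305, -0.049, 0.95, 0.032]
wrist_force: [3.2, -6.2, 0.7]
finger_gap: 0.0199
finger_force: 58.6
```

Run:
```python
from k import *
o=st()
print(cc(o["ee_pos"]), rot(o["eef_rot"]).as_matrix().T@N)
```

```text
t 12.25 q [ 0.311  0.271  2.187 -0.951  0.112 -0.444] p [0.544  0.2153 0.1033] R [[-0.809, -0.113, 0.577], [-0.074, 0.993, 0.09], [-0.584, 0.03, -0.812]] f [ 3.2 -6.2  0.7] gap 0.019859586067112637 58.559147028645384
[0.0478 0.1572 0.1033] [ 0.81197883  0.00489763 -0.58366633]
```

Request:
play_rows:
  increments:
    - [[0.004,0,-0.003,0,0],[0.008,0,-0.006,0,0],[0.012,0,-0.009,0,0],[0.016,0,-0.012,0,0],[0.02,0,-0.0145,0,0],[0.024,0,-0.0175,0,0],[0.028,0,-0.02,0,0],[0.032,0,-0.023,0,0],[0.036,0,-0.026,0,0],[0.04,0,-0.029,0,0],[0.044,0,-0.032,0,0],[0.044,0,-0.032,0,0]]

```text
time_s: 13.25
ee_pos: [0.4872, 0.2089, 0.1035]
eef_rot: [0.3, -0.05, 0.952, 0.032]
wrist_force: [-3.4, -3.5, -9.0]
finger_gap: 0.02
finger_force: 60.1
```

Run:
```python
from k import *
o=st()
print(cc(o["ee_pos"]), rot(o["eef_rot"]).as_matrix().T@N, o["wrist_force"]@N)
```

```text
t 13.25 q [ 0.342  0.208  2.284 -1.179  0.114 -0.19 ] p [0.4872 0.2089 0.1035] R [[-0.815, -0.114, 0.569], [-0.076, 0.993, 0.09], [-0.575, 0.031, -0.818]] f [-3.4 -3.5 -9. ] gap 0.020024113425866748 60.09583650396962
[0.105  0.157  0.1035] [ 0.81799732  0.0059992  -0.57519074] 3.7955767961592928
```

Request:
play_rows:
  increments:
    - [[0.003,0,-0.002,0,0],[0.006,0,-0.004,0,0],[0.009,0,-0.006,0,0],[0.012,0,-0.008,0,0],[0.012,0,-0.008,0,0]]

```text
time_s: 13.67
ee_pos: [0.4748, 0.2075, 0.1039]
eef_rot: [0.298, -0.049, 0.953, 0.032]
wrist_force: [9.5, -1.2, -29.9]
finger_gap: 0.0198
finger_force: 63.7
```

Request:
play_rows:
  increments:
    - [[0.002,0,-0.0014,0,0],[0.004,0,-0.003,0,0],[0.006,0,-0.0043,0,0],[0.008,0,-0.0057,0,0],[0.008,0,-0.0057,0,0]]

```text
time_s: 14.08
ee_pos: [0.4724, 0.2072, 0.1077]
eef_rot: [0.301, -0.048, 0.952, 0.032]
wrist_force: [37.9, -2.0, -47.0]
finger_gap: 0.0195
finger_force: 61.7
```

Run:
```python
from k import *
o=st()
print(cc(o["ee_pos"]), rot(o["eef_rot"]).as_matrix().T@N, o["wrist_force"]@N)
```

```text
t 14.08 q [ 0.353  0.183  2.305 -1.179  0.123 -0.178] p [0.4724 0.2072 0.1077] R [[-0.814, -0.111, 0.57], [-0.072, 0.993, 0.09], [-0.577, 0.032, -0.816]] f [ 37.9  -2.  -47. ] gap 0.019504062874198286 61.67051980068209
[0.1199 0.1569 0.1077] [ 0.81691969  0.00304125 -0.57674341] -37.5054714176998
```

Request:
play_rows:
  increments:
    - [[0,0,0,0,0.3],[0,0,0,0,0.6],[0,0,0,0,0.6],[0,0,-0.02,0,0.6],[0,0,-0.05,0,0.6],[0,0,-0.09,0,0.6],[0,0,-0.13,0,0.6],[0,0,-0.13,0,0.6]]

```text
time_s: 14.75
ee_pos: [0.3966, 0.1969, 0.2116]
eef_rot: [0.301, -0.05, 0.952, 0.035]
wrist_force: [1.0, -0.6, 1.0]
finger_gap: 0.0513
finger_force: 0.0
```

Run:
```python
from k import *
o=st()
print(cc(o["ee_pos"]))
for c in ["wrist","top"]:
    p=read_camera(c)
    for n in ["support_left_knob","support_right_knob"]:
        for k in mark_of(n,p)[:1]: w=world(k["position"],p)[:3]; print(c,n,round(k["conf"],2),np.round(w,4),cc(w))
print(to(cab(.15,-.158,.18),o),to(cab(.1,-.158,.098),o),to(cab(.037,-.158,.098),o))
```

```text
t 14.75 q [ 0.409 -0.118  2.245 -0.332  0.433 -1.006] p [0.3966 0.1969 0.2116] R [[-0.813, -0.117, 0.57], [-0.074, 0.992, 0.098], [-0.577, 0.037, -0.816]] f [ 1.  -0.6  1. ] gap 0.05125256214814742 0.0
[0.1964 0.1547 0.2116]
wrist support_left_knob 0.7 [0.4834 0.209  0.0954] [0.1088 0.1574 0.0954]
wrist support_right_knob 0.62 [ 0.587  -0.0987  0.0972] [ 0.039  -0.1597  0.0972]
top support_left_knob 0.82 [0.4808 0.2097 0.0977] [0.1113 0.1584 0.0977]
top support_right_knob 0.4 [ 0.587  -0.097   0.0962] [ 0.0388 -0.158   0.0962]
[-0.02402304 -0.31408782  0.03536866] [-0.01754032 -0.31760121  0.13112685] [-0.06898762 -0.31817625  0.16748403]
```

Request:
play_rows:
  increments:
    - [[-0.003,-0.035,0.004,0,0.6],[-0.006,-0.07,0.008,0,0.6],[-0.009,-0.105,0.012,0,0.6],[-0.012,-0.14,0.016,0,0.6],[-0.015,-0.175,0.02,0,0.6],[-0.018,-0.21,0.024,0,0.6],[-0.021,-0.245,0.028,0,0.6],[-0.024,-0.28,0.032,0,0.6],[-0.024,-0.31,0.035,0,0.6],[-0.024,-0.316,0.05,0,0.6],[-0.022,-0.317,0.075,0,0.6],[-0.02,-0.318,0.1,0,0.6]]

```text
time_s: 16.05
ee_pos: [0.5093, -0.0798, 0.172]
eef_rot: [0.284, -0.038, 0.958, 0.022]
wrist_force: [1.3, -0.3, 0.9]
finger_gap: 0.0516
finger_force: 0.0
```

Run:
```python
from k import *
o=st()
print(cc(o["ee_pos"]))
for c in ["wrist"]:
    p=read_camera(c)
    for n in ["support_right_knob"]:
        for k in mark_of(n,p)[:1]: w=world(k["position"],p)[:3]; print(c,n,round(k["conf"],2),np.round(w,4),cc(w))
print(to(cab(.1,-.158,.098),o),to(cab(.039,-.158,.098),o))
```

```text
t 16.05 q [-0.508  0.065  2.175  0.696  0.522 -2.703] p [ 0.5093 -0.0798  0.172 ] R [[-0.836, -0.085, 0.542], [-0.06, 0.996, 0.064], [-0.545, 0.021, -0.838]] f [ 1.3 -0.3  0.9] gap 0.05163270833489195 0.0
[ 0.1142 -0.1325  0.172 ]
wrist support_right_knob 0.73 [ 0.5866 -0.0966  0.101 ] [ 0.0391 -0.1575  0.101 ]
[ 0.02770836 -0.02672399  0.06363733] [-0.02339069 -0.02534747  0.09692385]
```

Request:
play_rows:
  increments:
    - [[0,0,-0.01,0.12,0.6],[0,0,-0.02,0.24,0.6],[0,0,-0.03,0.36,0.6],[0,0,-0.04,0.48,0.6],[0,0,-0.04,0.6,0.6],[0,0,-0.04,0.72,0.6],[0,0,-0.04,0.84,0.6],[0,0,-0.04,0.96,0.6],[0,0,-0.04,1.08,0.6],[0,0,-0.04,1.2,0.6],[0,0,-0.04,1.32,0.6],[0,0,-0.04,1.44,0.6]]

```text
time_s: 17.15
ee_pos: [0.4844, -0.0766, 0.2042]
eef_rot: [0.195, 0.603, 0.746, 0.206]
wrist_force: [-0.8, -0.8, -0.0]
finger_gap: 0.0512
finger_force: 0.0
```

Request:
play_rows:
  increments:
    - [[0,0,0,0.12,0.6],[0,0,0,0.24,0.6],[0,0,0,0.36,0.6],[0,0,0,0.48,0.6],[0,0,0,0.6,0.6],[0,0,0,0.72,0.6],[0,0,0,0.84,0.6],[0,0,0,0.96,0.6],[0,0,0,1.08,0.6],[0,0,0,1.2,0.6],[0,0,0,1.32,0.6],[0,0,0,1.44,0.6]]

```text
time_s: 18.15
ee_pos: [0.4844, -0.0766, 0.2042]
eef_rot: [0.011, 0.945, 0.163, 0.283]
wrist_force: [0.7, -0.7, -0.7]
finger_gap: 0.0513
finger_force: 0.0
```

Request:
play_rows:
  increments:
    - [[0,0,0,0.12,0.6],[0,0,0,0.22,0.6],[0,0,0,0.22,0.6]]

```text
time_s: 18.4
ee_pos: [0.4845, -0.0766, 0.2044]
eef_rot: [-0.02, 0.957, 0.06, 0.282]
wrist_force: [0.6, 0.2, -0.4]
finger_gap: 0.0514
finger_force: 0.0
```

Run:
```python
from k import *
o=st()
print(cc(o["ee_pos"]))
M=rot(o["eef_rot"]).as_matrix(); t=M[:,2]; v=U-t*(U@t); print("roll to U",np.arctan2(-v@M[:,0]*-1,0), np.degrees(np.arccos(abs(M[:,1]@U))), M.T@U)
print(to(cab(.1,-.158,.098),o),to(cab(.039,-.158,.098),o))
```

```text
t 18.4 q [-0.543 -0.02   2.157  0.615  0.63   0.467] p [ 0.4845 -0.0766  0.2044] R [[0.833, 0.126, 0.538], [0.104, -0.992, 0.072], [0.543, -0.004, -0.84]] f [ 0.6  0.2 -0.4] gap 0.05138744175640892 0.0
[ 0.1385 -0.1267  0.2044]
roll to U 1.5707963267948966 1.0955159159660974 [ 0.01379108 -0.99981721  0.01324196]
[-0.02590935  0.03244639  0.10382698] [0.02530142 0.03359147 0.13695017]
```

Request:
play_rows:
  increments:
    - [[-0.01,0.012,0.03,0,0.6],[-0.02,0.024,0.06,0,0.6],[-0.026,0.033,0.085,0,0.6],[-0.026,0.033,0.104,0,0.6],[-0.01,0.033,0.114,0,0.6],[0.01,0.033,0.127,0,0.6],[0.02,0.033,0.134,0,0.6],[0.025,0.033,0.137,0,0.6],[0.025,0.033,0.137,0,0.6]]

```text
time_s: 19.15
ee_pos: [0.5852, -0.0973, 0.1042]
eef_rot: [-0.019, 0.957, 0.062, 0.284]
wrist_force: [-0.5, -0.4, -0.1]
finger_gap: 0.0514
finger_force: 0.0
```

Run:
```python
from k import *
o=st()
print(cc(o["ee_pos"]))
print(to(cab(.039,-.158,.098),o))
```

```text
t 19.15 q [-0.46   0.283  2.122  0.928  0.389  0.169] p [ 0.5852 -0.0973  0.1042] R [[0.831, 0.13, 0.54], [0.109, -0.992, 0.071], [0.545, -0.0, -0.838]] f [-0.5 -0.4 -0.1] gap 0.05135732825353715 0.0
[ 0.0406 -0.158   0.1042]
[-2.01090315e-03  3.17764799e-05  5.58319783e-05]
```

Request:
play_rows:
  increments:
    - [[0,0,0,0,0.2],[0,0,0,0,0],[0,0,0,0,0],[0,0,0,0,0],[0,0,0,0,0],[0,0,0,0,0]]

```text
time_s: 19.65
ee_pos: [0.5838, -0.0982, 0.1049]
eef_rot: [-0.018, 0.957, 0.061, 0.284]
wrist_force: [-3.6, -3.6, -1.0]
finger_gap: 0.0201
finger_force: 58.7
```

Request:
play_rows:
  increments:
    - [[-0.004,0,-0.0026,0,0],[-0.008,0,-0.0052,0,0],[-0.012,0,-0.0078,0,0],[-0.016,0,-0.0104,0,0],[-0.02,0,-0.013,0,0],[-0.024,0,-0.0156,0,0],[-0.028,0,-0.0182,0,0],[-0.032,0,-0.0208,0,0],[-0.036,0,-0.0234,0,0],[-0.04,0,-0.026,0,0],[-0.045,0,-0.029,0,0],[-0.045,0,-0.029,0,0]]

```text
time_s: 20.65
ee_pos: [0.5303, -0.1042, 0.1049]
eef_rot: [-0.019, 0.957, 0.061, 0.284]
wrist_force: [-3.6, -1.4, 0.9]
finger_gap: 0.0202
finger_force: 60.3
```

Run:
```python
from k import *
o=st()
print(cc(o["ee_pos"]), rot(o["eef_rot"]).as_matrix().T@N, o["wrist_force"]@N)
```

```text
t 20.65 q [-0.543  0.222  2.222  1.016  0.412  0.008] p [ 0.5303 -0.1042  0.1049] R [[0.831, 0.127, 0.541], [0.106, -0.992, 0.071], [0.546, -0.001, -0.838]] f [-3.6 -1.4  0.9] gap 0.020168185719883686 60.26881238085309
[ 0.0959 -0.159   0.1049] [-0.83775173 -0.01951441 -0.5457025 ] 3.7237771060671805
```

Request:
play_rows:
  increments:
    - [[-0.003,0,-0.002,0,0],[-0.006,0,-0.004,0,0],[-0.009,0,-0.006,0,0],[-0.012,0,-0.008,0,0],[-0.012,0,-0.008,0,0]]

```text
time_s: 21.07
ee_pos: [0.5164, -0.1058, 0.1049]
eef_rot: [-0.019, 0.957, 0.061, 0.284]
wrist_force: [-1.5, 1.6, -0.2]
finger_gap: 0.0198
finger_force: 60.1
```

Request:
play_rows:
  increments:
    - [[-0.002,0,-0.0013,0,0],[-0.004,0,-0.0026,0,0],[-0.006,0,-0.0039,0,0],[-0.006,0,-0.0039,0,0]]

```text
time_s: 21.4
ee_pos: [0.5096, -0.1066, 0.1049]
eef_rot: [-0.019, 0.957, 0.061, 0.284]
wrist_force: [0.1, 3.3, -1.2]
finger_gap: 0.0201
finger_force: 60.0
```

Run:
```python
from k import *
o=st()
print(cc(o["ee_pos"]), rot(o["eef_rot"]).as_matrix().T@N, o["wrist_force"]@N)
```

```text
t 21.4 q [-0.581  0.2    2.258  1.041  0.426 -0.051] p [ 0.5096 -0.1066  0.1049] R [[0.831, 0.128, 0.541], [0.106, -0.992, 0.072], [0.546, -0.002, -0.838]] f [ 0.1  3.3 -1.2] gap 0.020140630161955546 59.95952270171074
[ 0.1167 -0.1591  0.1049] [-0.83772428 -0.02032882 -0.54571492] -0.41374524558679715
```

Request:
play_rows:
  increments:
    - [[-0.002,0,-0.0013,0,0],[-0.004,0,-0.0026,0,0],[-0.006,0,-0.0039,0,0],[-0.008,0,-0.0052,0,0],[-0.008,0,-0.0052,0,0]]

```text
time_s: 21.82
ee_pos: [0.5067, -0.1072, 0.1063]
eef_rot: [-0.023, 0.956, 0.061, 0.287]
wrist_force: [47.9, 14.8, -33.2]
finger_gap: 0.0201
finger_force: 61.9
```

Run:
```python
from k import *
o=st()
print(cc(o["ee_pos"]), o["wrist_force"]@N)
```

```text
t 21.82 q [-0.595  0.196  2.264  1.059  0.439 -0.077] p [ 0.5067 -0.1072  0.1063] R [[0.828, 0.129, 0.546], [0.103, -0.992, 0.078], [0.552, -0.009, -0.834]] f [ 47.9  14.8 -33.2] gap 0.020138788541787155 61.884723556868266
[ 0.1197 -0.1594  0.1063] -49.20861283033709
```

Request:
play_rows:
  increments:
    - [[0,0,0,0,0.3],[0,0,0,0,0.6],[0,0,0,0,0.6],[0,0,-0.02,0,0.6],[0,0,-0.05,0,0.6],[0,0,-0.09,0,0.6],[0,0,-0.13,0,0.6],[0,-0.04,-0.15,0,0.6],[0,-0.08,-0.16,0,0.6],[0,-0.12,-0.16,0,0.6],[0,-0.155,-0.16,0,0.6],[0,-0.16,-0.16,0,0.6]]

```text
time_s: 22.82
ee_pos: [0.3911, 0.0423, 0.2394]
eef_rot: [-0.019, 0.956, 0.063, 0.285]
wrist_force: [0.3, -0.2, -0.8]
finger_gap: 0.0515
finger_force: 0.0
```

Run:
```python
from k import *
o=st()
print(cc(o["ee_pos"]))
for c in ["wrist","side"]:
    p=read_camera(c)
    for n in ["flap_knob","support_right_knob"]:
        for k in mark_of(n,p)[:1]: w=world(k["position"],p)[:3]; print(c,n,round(k["conf"],2),np.round(w,4),cc(w))
print(to(cab(.022,-0.001,.203),o), rot(o["eef_rot"]).as_matrix().T@U)
```

```text
t 22.82 q [-0.256 -0.271  2.243  0.347  0.654  0.963] p [0.3911 0.0423 0.2394] R [[0.83, 0.131, 0.543], [0.109, -0.991, 0.072], [0.548, -0.001, -0.837]] f [ 0.3 -0.2 -0.8] gap 0.05148463306094154 0.0
[0.2185 0.0016 0.2394]
wrist flap_knob 0.84 [0.5811 0.0628 0.2031] [0.0273 0.0016 0.2031]
wrist support_right_knob 0.82 [ 0.5117 -0.1078  0.0969] [ 0.1148 -0.1606  0.0969]
side flap_knob 0.95 [0.5893 0.0609 0.2057] [ 0.0195 -0.0012  0.2057]
side support_right_knob 0.57 [ 0.5189 -0.1062  0.1004] [ 0.1074 -0.1597  0.1004]
[0.14433633 0.00720059 0.13201321] [ 0.01883474 -0.99973208  0.01345449]
```

Request:
play_rows:
  increments:
    - [[0.035,0.002,0.01,0,0.6],[0.07,0.004,0.02,0,0.6],[0.105,0.006,0.03,0,0.6],[0.13,0.006,0.045,0,0.6],[0.138,0.006,0.06,0,0.6],[0.138,0.006,0.08,0,0.6],[0.138,0.006,0.1,0,0.6],[0.138,0.006,0.115,0,0.6],[0.138,0.006,0.124,0,0.6],[0.138,0.006,0.128,0,0.6],[0.138,0.006,0.128,0,0.6]]

```text
time_s: 24.03
ee_pos: [0.5787, 0.0554, 0.2061]
eef_rot: [-0.018, 0.957, 0.06, 0.283]
wrist_force: [-0.2, 0.7, 0.5]
finger_gap: 0.0513
finger_force: 0.0
```

Run:
```python
from k import *
o=st()
print(cc(o["ee_pos"]))
p=read_camera("wrist");cv2.imwrite("pics/wrist3.png",p["image"][:,:,::-1])
for n in ["flap_knob"]:
        for k in mark_of(n,p)[:1]: w=world(k["position"],p)[:3]; print(n,round(k["conf"],2),np.round(w,4),cc(w))
print(to(cab(.022,-0.001,.203),o), rot(o["eef_rot"]).as_matrix().T@U)
```

```text
t 24.03 q [-0.095  0.101  2.022  0.27   0.469  1.143] p [0.5787 0.0554 0.2061] R [[0.832, 0.125, 0.54], [0.104, -0.992, 0.069], [0.544, -0.001, -0.839]] f [-0.2  0.7  0.5] gap 0.05134338812998385 0.0
[ 0.0306 -0.0055  0.2061]
flap_knob 0.93 [0.5847 0.0605 0.203 ] [ 0.0241 -0.0011  0.203 ]
[ 0.00558369 -0.00437634  0.00130248] [ 0.01389755 -0.99984609  0.01070722]
```

View pics/wrist3.png

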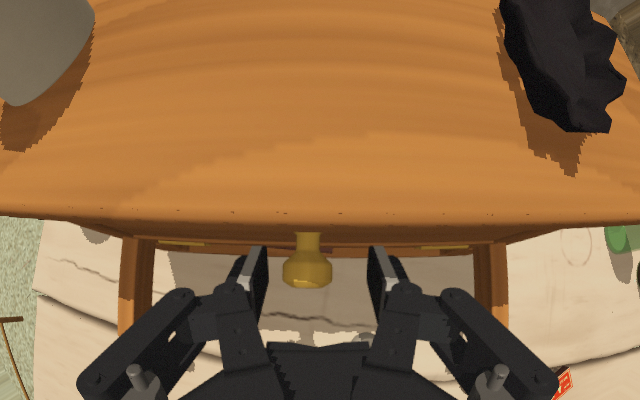

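Request:
play_rows:
  increments:
    - [[0.002,-0.004,0,0,0.4],[0.002,-0.004,0,0,0],[0.002,-0.004,0,0,0],[0.002,-0.004,0,0,0],[0.002,-0.004,0,0,0],[0.002,-0.004,0,0,0]]

```text
time_s: 24.63
ee_pos: [0.5804, 0.0605, 0.21]
eef_rot: [-0.018, 0.956, 0.061, 0.286]
wrist_force: [-3.1, -3.8, 6.0]
finger_gap: 0.0201
finger_force: 58.7
```

Request:
play_rows:
  increments:
    - [[-0.0044,0,-0.0012,0,0],[-0.0088,0,-0.0023,0,0],[-0.0133,0,-0.003,0,0],[-0.0178,0,-0.0038,0,0],[-0.0223,0,-0.0041,0,0],[-0.0269,0,-0.0044,0,0],[-0.0314,0,-0.0042,0,0],[-0.036,0,-0.004,0,0],[-0.0405,0,-0.0034,0,0],[-0.045,0,-0.0027,0,0],[-0.045,0,-0.0027,0,0]]

```text
time_s: 25.55
ee_pos: [0.5401, 0.0559, 0.1866]
eef_rot: [-0.018, 0.956, 0.061, 0.285]
wrist_force: [-4.7, -2.4, 8.1]
finger_gap: 0.0198
finger_force: 60.3
```

Run:
```python
from k import *
o=st()
print(cc(o["ee_pos"]))
p=read_camera("side");cv2.imwrite("pics/side4.png",p["image"][:,:,::-1])
for n in ["flap_knob","flap_edge"]:
        for k in mark_of(n,p)[:1]: w=world(k["position"],p)[:3]; print(n,round(k["conf"],2),np.round(w,4),cc(w))
```

```text
t 25.55 q [-0.105  0.069  2.123  0.33   0.402  1.07 ] p [0.5401 0.0559 0.1866] R [[0.83, 0.127, 0.543], [0.106, -0.992, 0.07], [0.547, -0.001, -0.837]] f [-4.7 -2.4  8.1] gap 0.019762922891779364 60.28927413300153
[ 0.0689 -0.0008  0.1866]
flap_knob 0.83 [0.5465 0.058  0.1825] [0.0623 0.0005 0.1825]
flap_edge 0.74 [0.5524 0.058  0.2388] [ 5.650e-02 -1.000e-04  2.388e-01]
```

Request:
play_rows:
  increments:
    - [[-0.005,0,0.0012,0,0],[-0.01,0,0.0025,0,0],[-0.014,0,0.004,0,0],[-0.014,0,0.004,0,0],[-0.014,0,0.004,0,0.3],[-0.014,0,0.004,0,0.6],[-0.014,0,0.004,0,0.6],[-0.016,0,-0.02,0,0.6],[-0.018,0,-0.05,0,0.6],[-0.02,0,-0.085,0,0.6],[-0.02,0,-0.12,0,0.6],[-0.02,0,-0.12,0,0.6]]

```text
time_s: 26.7
ee_pos: [0.4592, 0.0452, 0.2816]
eef_rot: [-0.018, 0.955, 0.061, 0.289]
wrist_force: [0.4, -0.9, 0.1]
finger_gap: 0.0513
finger_force: 0.0
```

Run:
```python
from k import *
o=st()
print(cc(o["ee_pos"]))
for c in["side","top","wrist"]:
    p=read_camera(c);cv2.imwrite(f"pics/{c}5.png",p["image"][:,:,::-1])
    for n in ["flap_knob","flap_edge"]:
        for k in mark_of(n,p)[:1]: w=world(k["position"],p)[:3]; print(c,n,round(k["conf"],2),np.round(w,4),cc(w))
```

```text
t 26.7 q [-0.177 -0.184  2.08   0.259  0.697  1.113] p [0.4592 0.0452 0.2816] R [[0.826, 0.127, 0.55], [0.107, -0.992, 0.069], [0.554, 0.002, -0.833]] f [ 0.4 -0.9  0.1] gap 0.05131682684004997 0.0
[ 0.1505 -0.0027  0.2816]
side flap_knob 0.93 [0.5416 0.0541 0.1736] [ 0.0676 -0.0028  0.1736]
side flap_edge 0.93 [0.5282 0.0535 0.2277] [ 0.081  -0.002   0.2277]
top flap_knob 0.63 [0.5359 0.0552 0.1669] [ 0.0732 -0.0011  0.1669]
top flap_edge 0.88 [0.5266 0.0523 0.2293] [ 0.0827 -0.003   0.2293]
wrist flap_knob 0.73 [0.5331 0.0563 0.1684] [0.0758 0.0003 0.1684]
wrist flap_edge 0.62 [0.5286 0.0572 0.2281] [0.0802 0.0016 0.2281]
```

View pics/side5.png

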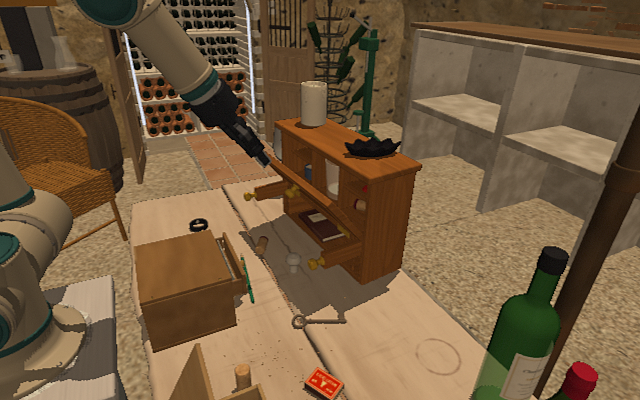

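Request:
play_rows:
  increments:
    - [[0,0,0,-0.12,0.5],[0,0,0,-0.24,0.45],[0,0,0,-0.36,0.45],[0,0,0,-0.48,0.45],[0,0,0,-0.6,0.45],[0,0,0,-0.72,0.45],[0,0,0,-0.84,0.45],[0,0,0,-0.96,0.45],[0,0,0,-1.08,0.45],[0,0,0,-1.2,0.45],[0,0,0,-1.32,0.45],[0,0,0,-1.44,0.45]]

```text
time_s: 28.15
ee_pos: [0.4592, 0.0454, 0.2748]
eef_rot: [0.173, 0.677, 0.679, 0.225]
wrist_force: [-0.3, 0.3, -1.0]
finger_gap: 0.0384
finger_force: 0.0
```

Request:
play_rows:
  increments:
    - [[0,0,0,-0.12,0.45],[0,0,0,-0.13,0.45],[0,0,0,-0.13,0.45]]

```text
time_s: 28.4
ee_pos: [0.4592, 0.0454, 0.275]
eef_rot: [0.187, 0.635, 0.719, 0.214]
wrist_force: [-0.3, -0.2, -0.1]
finger_gap: 0.0386
finger_force: 0.0
```

Run:
```python
from k import *
o=st(); M=rot(o["eef_rot"]).as_matrix()
print(cc(o["ee_pos"]), to(cab(.081,0.0,.228),o), M.T@N, M[2])
```

```text
t 28.4 q [-0.176 -0.174  2.085  0.26   0.693 -0.455] p [0.4592 0.0454 0.275 ] R [[-0.125, 0.832, 0.54], [0.992, 0.103, 0.071], [0.003, 0.545, -0.838]] f [-0.3 -0.2 -0.1] gap 0.038625623674917925 0.0
[ 0.1505 -0.0026  0.275 ] [0.00125242 0.0326751  0.071311  ] [ 0.01691312 -0.83834104 -0.54488371] [ 0.00316018  0.54500375 -0.83842765]
```

```bash
cat > arc.py <<'E'
from k import *
import sys
o=sensors.get_obs(); M=rot(o["eef_rot"]).as_matrix(); yt,zt=M[:,1],M[:,2]
tilt=np.arctan2(-zt@N,-zt[2])
def tcp(th,w,s=.010): return cab(.138*np.sin(th),0,.115+.138*np.cos(th))-zt*(.025-s)+yt*w/2
if __name__=="__main__":
    print("tilt",tilt,cc(o["ee_pos"]))
    for th,w in eval(sys.argv[1]): print(th,w,np.round(M.T@(tcp(th,w)-o["ee_pos"]),4))
E
python3 arc.py "[(.67,.0386),(.67,.026)]"
```

```text
tilt 0.5762961787577906 [ 0.1505 -0.0026  0.275 ]
0.67 0.0386 [0.0013 0.0454 0.0638]
0.67 0.026 [0.0013 0.0391 0.0638]
```

Request:
play_rows:
  increments:
    - [[0.001,0.018,0,0,0.45],[0.001,0.034,0,0,0.45],[0.001,0.034,0.015,0,0.45],[0.001,0.034,0.03,0,0.45],[0.001,0.034,0.045,0,0.45],[0.001,0.034,0.057,0,0.45],[0.001,0.034,0.064,0,0.45],[0.001,0.035,0.064,0,0.4],[0.001,0.036,0.064,0,0.34],[0.001,0.036,0.064,0,0.32],[0.001,0.036,0.064,0,0.32]]

```text
time_s: 29.32
ee_pos: [0.5235, 0.0546, 0.2423]
eef_rot: [0.188, 0.634, 0.719, 0.214]
wrist_force: [0.2, -0.5, 0.0]
finger_gap: 0.0272
finger_force: 0.3
```

```bash
python3 arc.py "[(.67,.027),(.75,.026),(.8,.026),(.85,.026),(.9,.026),(.95,.026),(1,.026)]"
python3 - <<'E'
from k import *
o=st()
for c in["side","wrist"]:
    p=read_camera(c);cv2.imwrite(f"pics/{c}6.png",p["image"][:,:,::-1])
    for n in ["flap_edge"]:
        for k in mark_of(n,p)[:1]: w=world(k["position"],p)[:3]; print(c,n,round(k["conf"],2),cc(w), to(w,o))
E
```

```text
tilt 0.5781905630407483 [ 0.0856 -0.0004  0.2423]
0.67 0.027 [0.0003 0.0029 0.0009]
0.75 0.026 [ 0.0005 -0.0085  0.0024]
0.8 0.026 [ 0.0006 -0.0153  0.0037]
0.85 0.026 [ 0.0006 -0.0219  0.0054]
0.9 0.026 [ 0.0007 -0.0285  0.0074]
0.95 0.026 [ 0.0008 -0.035   0.0098]
1 0.026 [ 0.0009 -0.0414  0.0124]
t 29.32 q [-0.115 -0.028  2.055  0.249  0.564 -0.414] p [0.5235 0.0546 0.2423] R [[-0.126, 0.831, 0.542], [0.992, 0.105, 0.07], [0.001, 0.547, -0.837]] f [ 0.2 -0.5  0. ] gap 0.02715661216657577 0.2898661147628445
side flap_edge 0.84 [0.0778 0.     0.2283] [ 0.00022818 -0.0010865   0.0099237 ]
wrist flap_edge 0.71 [ 0.0809 -0.0005  0.2287] [-0.0002324  -0.0035553   0.00788207]
```

View pics/wrist6.png

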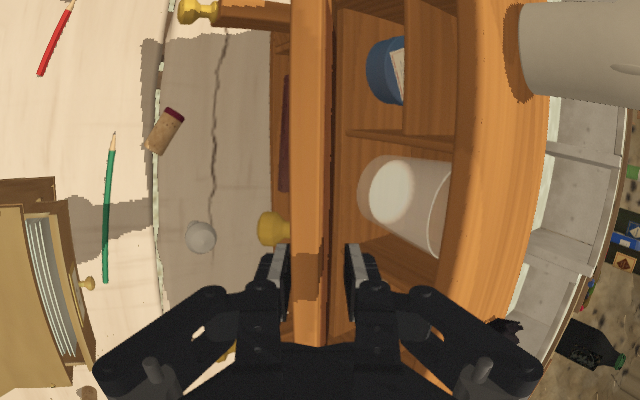

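Request:
play_rows:
  increments:
    - [[0,-0.001,0.0045,0,0.32],[0,-0.0055,0.005,0,0.32],[0,-0.01,0.0055,0,0.32],[0,-0.014,0.0063,0,0.32],[0,-0.018,0.0073,0,0.32],[0,-0.022,0.0084,0,0.32],[0,-0.026,0.0096,0,0.32],[0,-0.03,0.0108,0,0.32],[0,-0.0337,0.0122,0,0.32],[0,-0.0375,0.0137,0,0.32],[0,-0.0414,0.0154,0,0.32],[0,-0.0414,0.0154,0,0.32]]

```text
time_s: 30.52
ee_pos: [0.4961, 0.0515, 0.2048]
eef_rot: [0.187, 0.634, 0.72, 0.213]
wrist_force: [-0.9, 0.4, -1.7]
finger_gap: 0.0275
finger_force: 1.1
```

```bash
python3 arc.py "[(1,.027),(1.05,.030),(1.1,.032),(1.15,.034),(1.2,.036),(1.25,.038),(1.3,.041),(1.35,.044),(1.4,.047),(1.45,.050),(1.5,.053),(1.55,.056),(1.6,.058)]"
python3 - <<'E'
from k import *
o=st()
for c in["side","wrist"]:
    p=read_camera(c);cv2.imwrite(f"pics/{c}7.png",p["image"][:,:,::-1])
    for n in ["flap_edge"]:
        for k in mark_of(n,p)[:1]: w=world(k["position"],p)[:3]; print(c,n,round(k["conf"],2),cc(w), to(w,o))
E
```

```text
tilt 0.5747436353428508 [ 0.1131 -0.0005  0.2048]
1 0.027 [ 0.0005  0.0027 -0.0039]
1.05 0.03 [ 0.0006 -0.002  -0.0009]
1.1 0.032 [ 0.0006 -0.0071  0.0024]
1.15 0.034 [ 0.0007 -0.012   0.006 ]
1.2 0.036 [ 0.0007 -0.0167  0.0099]
1.25 0.038 [ 0.0007 -0.0211  0.0141]
1.3 0.041 [ 0.0008 -0.0249  0.0186]
1.35 0.044 [ 0.0008 -0.0285  0.0233]
1.4 0.047 [ 0.0008 -0.0318  0.0282]
1.45 0.05 [ 0.0008 -0.0348  0.0334]
1.5 0.053 [ 0.0008 -0.0376  0.0388]
1.55 0.056 [ 0.0008 -0.0401  0.0444]
1.6 0.058 [ 0.0008 -0.0429  0.0502]
t 30.52 q [-0.135 -0.026  2.163  0.322  0.468 -0.51 ] p [0.4961 0.0515 0.2048] R [[-0.127, 0.833, 0.539], [0.992, 0.105, 0.071], [0.002, 0.544, -0.839]] f [-0.9  0.4 -1.7] gap 0.027494155793358403 1.0837062634527683
side flap_edge 0.82 [ 0.1119 -0.0016  0.1951] [-0.00109782 -0.00425162  0.0027441 ]
wrist flap_edge 0.98 [ 0.1123 -0.0021  0.1961] [-0.00161212 -0.00407449  0.00165723]
```

Request:
play_rows:
  increments:
    - [[0,0.0003,0,0,0.335],[0,-0.002,0.001,0,0.35],[0,-0.0046,0.0027,0,0.365],[0,-0.0071,0.0044,0,0.375],[0,-0.0096,0.0062,0,0.387],[0,-0.012,0.008,0,0.4],[0,-0.0144,0.01,0,0.41],[0,-0.0167,0.0119,0,0.42],[0,-0.0189,0.014,0,0.433],[0,-0.0211,0.0161,0,0.445],[0,-0.023,0.0184,0,0.46],[0,-0.0249,0.0206,0,0.48]]

```text
time_s: 31.72
ee_pos: [0.4877, 0.0503, 0.1748]
eef_rot: [0.187, 0.634, 0.719, 0.214]
wrist_force: [-2.5, 0.1, -0.7]
finger_gap: 0.0408
finger_force: 1.0
```

```bash
python3 arc.py "[(1.3,.041),(1.35,.044),(1.4,.047),(1.45,.050),(1.5,.053),(1.55,.056),(1.6,.058)]"
python3 - <<'E'
from k import *
o=st()
for c in["side","wrist"]:
    p=read_camera(c);cv2.imwrite(f"pics/{c}8.png",p["image"][:,:,::-1])
    for n in ["flap_edge"]:
        for k in mark_of(n,p)[:1]: w=world(k["position"],p)[:3]; print(c,n,round(k["conf"],2),cc(w), to(w,o))
E
```

```text
tilt 0.5769133508014047 [ 0.1216 -0.0008  0.1748]
1.3 0.041 [ 0.001  -0.0015 -0.002 ]
1.35 0.044 [ 0.001  -0.005   0.0027]
1.4 0.047 [ 0.0011 -0.0084  0.0076]
1.45 0.05 [ 0.0011 -0.0114  0.0128]
1.5 0.053 [ 0.0011 -0.0142  0.0182]
1.55 0.056 [ 0.0011 -0.0167  0.0238]
1.6 0.058 [ 0.001  -0.0195  0.0296]
t 31.72 q [-0.143  0.004  2.231  0.412  0.375 -0.613] p [0.4877 0.0503 0.1748] R [[-0.127, 0.831, 0.541], [0.992, 0.105, 0.07], [0.002, 0.546, -0.838]] f [-2.5  0.1 -0.7] gap 0.040793069496469235 0.9863526374101639
side flap_edge 0.81 [ 0.1268 -0.0019  0.1648] [-0.0009638  -0.00981352 -0.00042305]
wrist flap_edge 0.61 [0.129  0.0006 0.1628] [ 1.55296637e-03 -1.27254296e-02  8.73320782e-05]
```

Request:
play_rows:
  increments:
    - [[0,-0.0015,-0.001,0,0.49],[0,-0.003,0.001,0,0.5],[0,-0.005,0.0027,0,0.52],[0,-0.0067,0.005,0,0.54],[0,-0.0084,0.0076,0,0.56],[0,-0.01,0.01,0,0.58],[0,-0.0114,0.0128,0,0.6],[0,-0.0128,0.0155,0,0.62],[0,-0.0142,0.0182,0,0.64],[0,-0.0155,0.021,0,0.66],[0,-0.0167,0.0238,0,0.67],[0,-0.018,0.0267,0,0.68]]

```text
time_s: 32.92
ee_pos: [0.4869, 0.0503, 0.1423]
eef_rot: [0.187, 0.634, 0.72, 0.214]
wrist_force: [-3.9, -1.6, -0.4]
finger_gap: 0.0578
finger_force: 2.0
```

```bash
python3 arc.py "[(1.55,.058),(1.6,.058),(1.65,.058)]"
python3 - <<'E'
from k import *
o=st()
for c in["side","wrist"]:
    p=read_camera(c);cv2.imwrite(f"pics/{c}9.png",p["image"][:,:,::-1])
    for n in ["flap_edge"]:
        for k in mark_of(n,p)[:1]: w=world(k["position"],p)[:3]; print(c,n,round(k["conf"],2),cc(w), to(w,o))
E
```

```text
tilt 0.576177719955602 [ 0.1224 -0.0007  0.1423]
1.55 0.058 [ 0.001   0.0026 -0.003 ]
1.6 0.058 [ 0.0009 -0.0011  0.0028]
1.65 0.058 [ 0.0009 -0.0045  0.0088]
t 32.92 q [-0.143  0.061  2.286  0.569  0.276 -0.779] p [0.4869 0.0503 0.1423] R [[-0.127, 0.832, 0.54], [0.992, 0.106, 0.071], [0.002, 0.545, -0.838]] f [-3.9 -1.6 -0.4] gap 0.05776462587273207 2.0396743901073933
side flap_edge 0.85 [ 0.137  -0.0029  0.1193] [-0.00192264 -0.02481333  0.00536824]
wrist flap_edge 0.75 [0.1355 0.0008 0.1238] [ 0.00172897 -0.02109777  0.00241858]
```

View pics/wrist9.png

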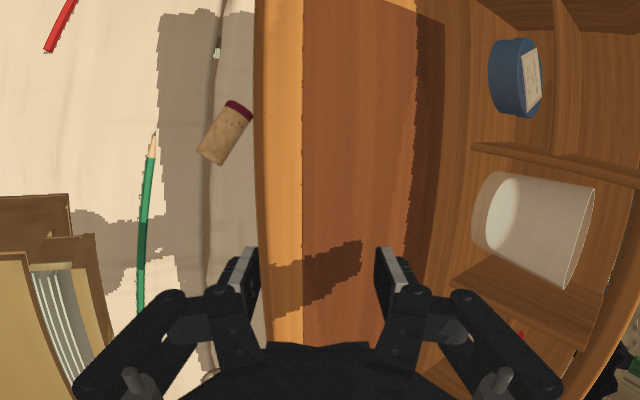

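Request:
play_rows:
  increments:
    - [[0,0,0,0,0.7],[0,0,0,0,0.73],[0,0,0,0,0.76],[0,0,0,0,0.79],[0,0,0,0,0.82],[0,0,0,0,0.86],[0,0,-0.008,0,0.9],[0,-0.002,-0.02,0,0.9],[0,-0.004,-0.04,0,0.9],[0,-0.006,-0.07,0,0.9],[0,-0.006,-0.11,0,0.9],[0,-0.006,-0.13,0,0.9]]

```text
time_s: 34.12
ee_pos: [0.4114, 0.0402, 0.2519]
eef_rot: [0.19, 0.633, 0.719, 0.215]
wrist_force: [1.1, -0.6, 0.2]
finger_gap: 0.0772
finger_force: 0.0
```

Run:
```python
from k import *
o=st()
for c in["side","top"]:
    p=read_camera(c);cv2.imwrite(f"pics/{c}10.png",p["image"][:,:,::-1])
    for n in ["flap_edge","support_left_knob","support_right_knob","candle","cork","stopper","cellar_key"]:
        for k in mark_of(n,p)[:1]: w=world(k["position"],p)[:3]; print(c,n,round(k["conf"],2),np.round(w,4),cc(w))
```

```text
t 34.12 q [-0.237 -0.245  2.195  0.321  0.666 -0.564] p [0.4114 0.0402 0.2519] R [[-0.126, 0.829, 0.545], [0.992, 0.106, 0.069], [-0.001, 0.549, -0.836]] f [ 1.1 -0.6  0.2] gap 0.07716159019997558 0.0
side flap_edge 0.92 [0.475  0.0461 0.1214] [ 0.1346 -0.0036  0.1214]
side support_right_knob 0.78 [ 0.5169 -0.106   0.0967] [ 0.1094 -0.1594  0.0967]
side candle 0.71 [0.6605 0.2009 0.2693] [-0.0665  0.1303  0.2693]
side cork 0.53 [4.794e-01 1.046e-01 2.000e-04] [0.124  0.0541 0.0002]
side stopper 0.48 [ 5.181e-01  2.000e-04 -7.000e-04] [ 0.0968 -0.0539 -0.0007]
top flap_edge 0.87 [0.4717 0.0484 0.1212] [ 0.1377 -0.001   0.1212]
top support_right_knob 0.59 [0.4717 0.0484 0.1221] [ 0.1377 -0.001   0.1221]
top candle 0.6 [0.6603 0.198  0.2695] [-0.0659  0.1275  0.2695]
top cork 0.67 [0.4821 0.1102 0.0012] [0.1207 0.0594 0.0012]
top cellar_key 0.69 [ 0.5113 -0.1655 -0.0028] [ 0.1214 -0.2179 -0.0028]
```

View pics/side10.png

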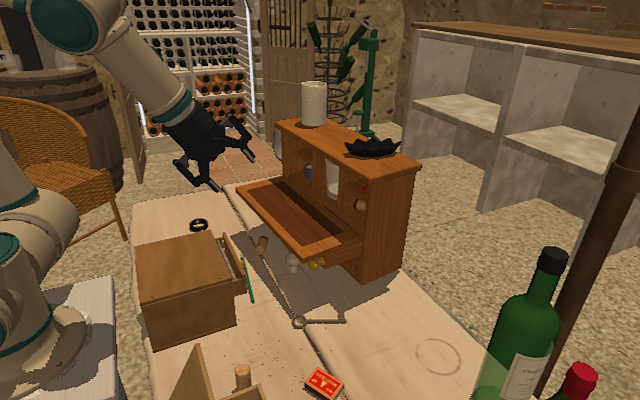

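```bash
python3 -c "
from h import *
print(r.hand_in())"
```

```text
the job is handed in; nothing more can be done
None
```

The job is handed in: both support rails were pulled out to their stops with the flap still up. The flap was then lowered by hand onto them and let go. It lies level (edge measured at 121 mm against 122 mm nominal). The candle still stands, the cork, stopper and key are where they were, and it took about 34 s. At moments the wrist joints read 0.002 to 0.003 rad past their stated range limits, and the hand-in gave no verdict.

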